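# Run the gap gauge through the seam and present it

### The arm

A 6-joint arm with a two-finger parallel gripper is mounted at the origin on a cart in front of the work surface, level with it; the furniture and walls round the work are solid. World frame = base frame: x ahead of the robot, y to its left, z up, the work surface at z = 0. Lengths are in m, angles in rad, forces in N, time in s.
With the tool pointing down it reaches from about 0.375 to 0.975 m from the base axis. Payload 3.8 kg.
Tool frame: the origin (TCP) lies at the very end of the fingers, on their centre line; the grasp point (between the pads) lies 19 mm behind it (bot.pinch_z is the distance from the TCP to the grasp point, in m); x points along the fingers, y is the direction in which the jaws open and shut, and the axes are right-handed (so a half turn about x gives the same grasp; the last joint's range is limited). The gripper opens to 85 mm and grips with 20 to 120 N. Pads are 22 mm wide; open, the fingers measure 114 mm over their backs; the gripper's body (76 mm by 85 mm) begins 54 mm behind the grasp point. The pads swing forward as they close: fully open they stand 13 mm farther back than shut.
Start: joints at [1.309, 0.264, 1.604, -0, 1.274, -0.037], TCP at [0.15, 0.658, 0.231] pointing down, gripper open.
Joint ranges: [-2.63, 2.63], [-0.94, 2.18], [0.31, 2.57], [-1.31, 4.45], [0, 2.66], [-2.55, 2.55]. Speed limits (rad/s): [2.57, 2.57, 3.14, 3.14, 3.14, 3.14].

### API

Orientations are given as a rotation vector (axis times angle).
In Python, from workcell import monitor, imaging, finish_job, bot gives the robot as it stands.
- The arm moves only by the tool jog_arm, never from a script. Its argument "rows" is a list of rows, each a list of 7 numbers: the shift along the tool's x, y, z in m, then the turn, a rotation vector about the tool's x, y, z in rad, then the opening in per cent of the stroke, from 0 (shut) to 100 (fully open). A call has 1 to 20 rows; each row is the pose to reach, as a shift and turn from the pose measured when the call began, along the tool's axes at that moment; what a row does not reach only later rows make up. A row lasts 1/10 s, in which the tool goes at most 50 mm and 8.59 degrees, less where a joint would pass 70% of its speed; a pose out of reach is approached as far as the arm can. A call with a gripper value outside its range is refused whole. The fingers move at their own pace and stop on an object; "force" is the grip in N (left out, the last holds). Time passes only in rows, so rows that repeat a pose let the fingers close. It gives the time, the measured TCP pose, the force and the opening at its end, in the units of the state.
- monitor.read_state(): the state, without advancing time (a new reading comes with each control period).
- imaging.read_camera(name): name is "scene" or "top"; returns the picture (400x640x3 uint8, blue, green, red); there is no depth.
- imaging.camera_params(name): a dict with "fx", "fy", "cx", "cy" (pixels), "T" (4x4, takes a point from camera to world coordinates). Camera axes: x right, y down, z forward; pixel columns grow to the right and rows downward; lengths in m; the calibration is good to about 2 mm. A picture is of the moment at which its call begins. camera_params takes no time and is no camera call.
- finish_job(): hands the job in, once; it reports no verdict.
The state is a dict: "time": time; "q": joint angles; "joint_vel": joint speeds; "joint_torque": joint torques, N m; "tool_pos": TCP position; "tcp_rot": TCP orientation; "wrist_force": force on the tool from outside, world axes, zero at the start; "torque": the same for the moment, N m; "width": opening from 0.0 (shut) to 1.0 (fully open).
Only numpy, scipy, OpenCV 4.12 (cv2) and the standard library are available. Lean on these libraries where they do the work, as an engineer would, in place of code of your own. Each camera call takes 0.05 s, during which the arm holds its last target. There are 200 camera calls.

### The job

Draw the ball-ended gap gauge up out of its stand and guide its ball slowly and gently along the seam gap of the aluminium housing, keeping the ball down in the gap all the way from the left end to the right end. Then lift it out, lay the gauge over to a slant of about 45 degrees and finish holding it still in the gripper like that, its ball at least 15 cm above the worktop and clear of the housing and the stand; do not put it down or let go. Go no faster than about 5 cm per second along the gap, and leave the other things lying about alone.

Things in the scene. Friction and masses are not known exactly. Their poses are not given: they have to be found in the camera images.
- gauge_grip (a point): Where to grip the gap gauge: on the axis of its round aluminium handle, 105 mm above the bottom of its ball. A loose tool, 145 mm long, about 40 g, standing ball down in the stand, leaning up to 3 degrees; its top 70 mm stick out. Handle 14 mm in diameter, 62 to 145 mm above the ball's bottom. Own z runs along the gauge from ball to handle end.
- gauge_tip (a point): Lowest point of the gauge's steel ball (6 mm diameter), on the gauge's axis; above it a 4 mm shank up to 50 mm, then a cone, then the handle. Axes as for gauge_grip.
- stand_mouth (a point): Centre of the bore's mouth on top of the stand, 80 mm above the worktop. Stand: fixed grey plastic block 44x44 mm on a 90x64 mm steel foot. The ball rests 75 mm below the mouth: draw the gauge straight up by more than that. Bore 17 mm wide for the upper 40 mm, 9 mm below.
- stand: The same stand, fixed; origin on the worktop under the bore's centre, z up.
- housing: Fixed two-part aluminium housing, 104 mm (own x) by 120 mm (own y), 40 mm high, with ears to 150 mm along y; origin at the centre of its underside, z up. The straight seam gap runs along own y across the middle of its flat top, open upward and at both ends: 14 mm wide, 14 mm deep, 120 mm long. +y is the left end seen from the robot.
- seam_left (a point): Left end (own +y) of the seam gap: mid-width, level with the housing's top, 40 mm above the worktop.
- seam_mid (a point): Middle of the seam gap, level with the housing's top.
- seam_right (a point): Right end (own -y) of the seam gap, level with the housing's top. Beyond the housing, as seen from the robot, a fixed blower stands on a post, its case from about 0.28 m above the worktop: do not lean or swing the wrist out towards it.
- screwdriver: Bystander: precision screwdriver 156 mm long lying flat, 14 mm high.
- tweezers: Bystander: tweezers 124 mm long lying flat, 9 mm high.
- tape: Bystander: small roll of tape, 64 mm across, 19 mm high.
- module: Bystander: flat moulded module 22x66x8 mm.
Not all that is in view belongs to the job. There is more than one size of the stand; the job needs the larger.

How it is judged:
On the way, in this order (a step that is already met when the one before it is completed fails the run):
1. the gauge is drawn right out of the stand, held in the gripper (z of gauge_tip in the frame of stand above 0.085 m and contact force between gauge and the fingers above 0.3 N), for 0.1 s.
2. the ball is down in the left end of the gap (y of gauge_tip in the frame of housing between 0.038 and 0.06 m and x of gauge_tip in the frame of housing between -0.007 and 0.007 m and z of gauge_tip in the frame of housing below 0.038 m and contact force between gauge and the fingers above 0.3 N), for 0.1 s.
3. the ball passes the left quarter in the gap (y of gauge_tip in the frame of housing between 0.017 and 0.031 m and x of gauge_tip in the frame of housing between -0.007 and 0.007 m and z of gauge_tip in the frame of housing below 0.038 m and contact force between gauge and the fingers above 0.3 N), for 0.04 s.
4. the ball passes the part just left of the middle in the gap (y of gauge_tip in the frame of housing between 0.001 and 0.015 m and x of gauge_tip in the frame of housing between -0.007 and 0.007 m and z of gauge_tip in the frame of housing below 0.038 m and contact force between gauge and the fingers above 0.3 N), for 0.04 s.
5. the ball passes the part just right of the middle in the gap (y of gauge_tip in the frame of housing between -0.015 and -0.001 m and x of gauge_tip in the frame of housing between -0.007 and 0.007 m and z of gauge_tip in the frame of housing below 0.038 m and contact force between gauge and the fingers above 0.3 N), for 0.04 s.
6. the ball passes the right quarter in the gap (y of gauge_tip in the frame of housing between -0.031 and -0.017 m and x of gauge_tip in the frame of housing between -0.007 and 0.007 m and z of gauge_tip in the frame of housing below 0.038 m and contact force between gauge and the fingers above 0.3 N), for 0.04 s.
7. the ball is down in the right end of the gap (y of gauge_tip in the frame of housing between -0.06 and -0.038 m and x of gauge_tip in the frame of housing between -0.007 and 0.007 m and z of gauge_tip in the frame of housing below 0.038 m and contact force between gauge and the fingers above 0.3 N), for 0.1 s.
At the end, for the whole second after the job is handed in: The gauge is held between the fingers, at rest, its axis 31 to 60 degrees off the vertical, its ball more than 140 mm above the worktop, touching neither housing nor stand (height (world z) of gauge_tip above 0.14 m and angle between gauge_grip's own z axis and vertical between 0.54 and 1.04 rad and contact force between gauge and the fingers above 0.3 N and linear speed of gauge below 0.03 m/s and angular speed of gauge below 0.2 rad/s and contact force between gauge and housing below 0.05 N and contact force between gauge and stand below 0.05 N); the arm keeps its last pose, push and grip.
It fails at once if the ball is drawn through the gap faster than 8 cm/s (y of gauge_tip in the frame of housing between -0.036 and 0.036 m and x of gauge_tip in the frame of housing between -0.007 and 0.007 m and z of gauge_tip in the frame of housing below 0.038 m and linear speed of gauge above 0.08 m/s).
It fails at once if the gauge is pressed on the housing with more than 25 N (contact force between gauge and housing above 25 N).
It fails at once if a bystander (screwdriver, tweezers, tape or module) is moved by more than 2 cm (distance of any of screwdriver, tweezers, tape, module from where it was at the start of the episode above 0.02 m).
It also fails if it takes over 51 s, if anything falls off the work surface, if the arm or the gripper's body presses on something with over 40 N, if the wrist force passes 120 N, or if a joint passes its speed limit or range.

## Working session

There is one attempt and no reset: what is moved stays moved. The work goes in short steps, Python scripts to look and compute and a tool call to move; the robot and the scene stay as the last step left them, time stands still between calls to the robot, and variables do not carry over. Pictures are saved under pics/ and viewed, about 8 in all and at most 12, crops included, and the job is handed in when it is done.

Besides the shell and the picture viewer there is one more tool, called after "Call:" as name(argument=value, ...), one argument or row to a line, values as JSON. jog_arm: Moves the arm, as the interface text tells. Its arguments: {"type":"object","properties":{"rows":{"type":"array","items":{"type":"array","items":{"type":"number"}}},"force":{"type":"number"}},"required":["rows"]}

```bash
ls; mkdir -p pics
python3 - <<'E'
from workcell import monitor, imaging, bot
import cv2
for n in ("scene","top"):
    im=imaging.read_camera(n); cv2.imwrite(f"pics/{n}0.png",im)
    p=imaging.camera_params(n); print(n,p)
print(monitor.read_state()); print(bot.pinch_z)
E
```

```text
pics
scene {'fx': 363.4454591695206, 'fy': 363.4454591695206, 'cx': 319.35792723934736, 'cy': 197.4237111946201, 'T': array([[ 0.73360604, -0.45870389,  0.50141092, -0.17816779],
       [-0.67948349, -0.48299997,  0.55228002, -0.69016443],
       [-0.01115153, -0.7458564 , -0.66601342,  0.93608946],
       [ 0.        ,  0.        ,  0.        ,  1.        ]])}
top {'fx': 380.4869944564064, 'fy': 380.4869944564064, 'cx': 315.6905355687036, 'cy': 205.50344007565243, 'T': array([[ 0.01719188, -0.98288681,  0.18340651,  0.23910738],
       [-0.99985069, -0.01658005,  0.00486892,  0.01463717],
       [-0.00174471, -0.18346283, -0.9830251 ,  1.18104852],
       [ 0.        ,  0.        ,  0.        ,  1.        ]])}
{'time': 0.1, 'q': array([ 1.30907505e+00,  2.64690446e-01,  1.60526416e+00, -1.35126459e-05,
        1.27370910e+00, -3.68878122e-02]), 'joint_vel': array([ 0.00080319, -0.00361116, -0.00418364, -0.00053815,  0.00107408,
       -0.00017941]), 'joint_torque': array([-4.80589188e-04, -5.16707253e+01, -3.68588448e+01, -8.07560082e-05,
        6.30637369e-03,  5.41509536e-06]), 'tool_pos': array([0.15031029, 0.65735786, 0.23006359]), 'tcp_rot': array([ 0.17490775,  1.5638742 , -0.17813346]), 'wrist_force': array([ 1.35048151, -0.31621468,  0.34113224]), 'torque': array([-0.03356938,  0.00344346, -0.00412021]), 'width': 1.0004060913069133}
0.0187
```

View pics/top0.png

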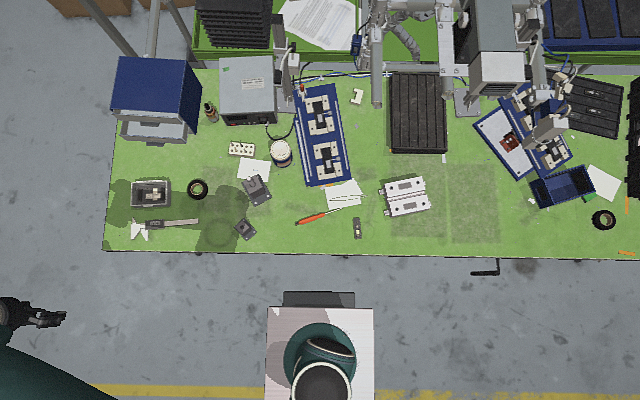

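View pics/scene0.png

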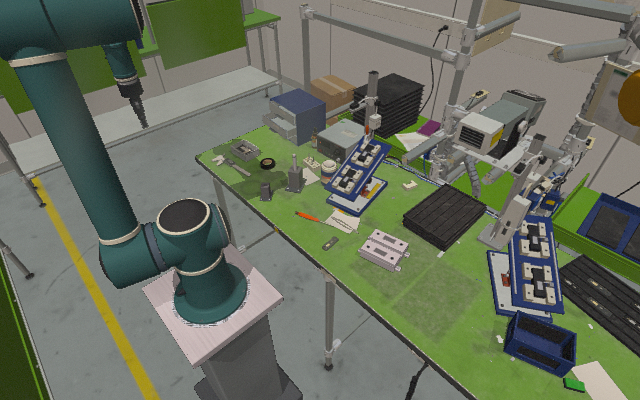

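Candidates: the large stand with gauge is at top (257,190) / scene (295,172). The small stand, a decoy, is at top (244,229) / scene (265,190). The housing is at top (405,195) / scene (384,248). I'm choosing the larger stand and checking it in a close crop.

Run:
```python
import cv2,numpy as np
t=cv2.imread("pics/top0.png"); s=cv2.imread("pics/scene0.png")
def c(im,x,y,w,h,k): return cv2.resize(im[y:y+h,x:x+w],None,fx=k,fy=k,interpolation=cv2.INTER_CUBIC)
a=np.hstack([c(t,230,165,50,37,8),c(s,270,140,50,37,8)])
b=np.hstack([c(t,375,170,60,50,6.6667)[:296*1+37],c(s,350,222,66,50,6.0606)])if 0 else None
A=cv2.resize(t[170:220,375:440],(400,300*400//390),interpolation=cv2.INTER_CUBIC)
B=cv2.resize(s[222:272,350:415],(400,300*400//390),interpolation=cv2.INTER_CUBIC)
cv2.imwrite("pics/c1.png",np.vstack([a,np.hstack([A,B])])[:600])
```

```text
(no output)
```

View pics/c1.png

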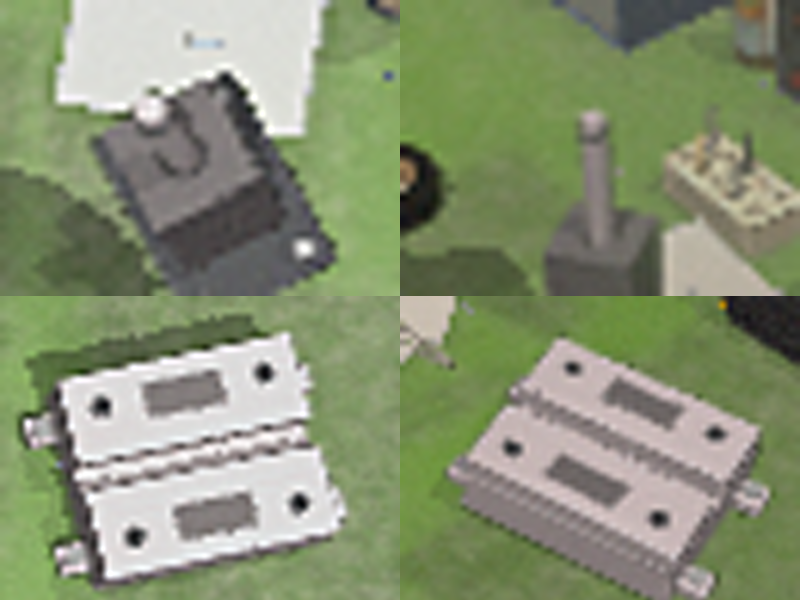

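```bash
cat > geo.py <<'E'
import numpy as np
from scipy.optimize import least_squares
from workcell import imaging
P={n:imaging.camera_params(n) for n in("top","scene")}
def ray(n,u,v):
    p=P[n];T=p["T"];d=T[:3,:3]@[(u-p["cx"])/p["fx"],(v-p["cy"])/p["fy"],1];return T[:3,3],d
def atz(n,u,v,z):
    o,d=ray(n,u,v);return o+d*(z-o[2])/d[2]
def proj(n,X):
    p=P[n];T=p["T"];c=T[:3,:3].T@(np.asarray(X)-T[:3,3]);return np.array([p["fx"]*c[0]/c[2]+p["cx"],p["fy"]*c[1]/c[2]+p["cy"]])
def tri(uvt,uvs):
    return least_squares(lambda X:np.r_[proj("top",X)-uvt,proj("scene",X)-uvs],[.5,.1,.1]).x
E
python3 - <<'E'
from geo import *
ct=lambda x,y,ox,oy,k,px=0,py=0:np.array([(x-px+.5)/k-.5+ox,(y-py+.5)/k-.5+oy])
g=lambda x,y:ct(x,y,230,165,8); gs=lambda x,y:ct(x,y,270,140,8,400)
print("gtop",tri(g(152,108),gs(593,118)),atz("top",*g(152,108),.15),atz("scene",*gs(593,118),.15))
print("mouth",tri(g(182,148),gs(602,243)),atz("top",*g(182,148),.08),atz("scene",*gs(602,243),.08))
k=400/65
h=[(101,406),(264,372),(135,537),(299,502)];s=[(573,368),(715,433),(512,448),(659,519)]
for n,L,o in(("top",h,(375,170,k,0,296)),("scene",s,(350,222,k,400,296))):
    W=np.array([atz(n,*ct(x,y,*o),.04) for x,y in L]);print(n,W[:,:2].round(4).tolist(),W.mean(0).round(4))
    d=W[0]+W[2]-W[1]-W[3];print("yaw deg of +y vs world y",np.degrees(np.arctan2(-d[0],d[1])))
# stand top corners in the top view
for x,y in[(97,145),(222,80),(157,232),(275,170)]:print(atz("top",*g(x,y),.08).round(4))
E
```

```text
gtop [0.50770198 0.20828276 0.14882347] [0.50632223 0.20868872 0.15      ] [0.50877029 0.20606719 0.15      ]
mouth [0.51174334 0.21114055 0.07180937] [0.50931076 0.20993512 0.08      ] [0.50596418 0.20226254 0.08      ]
top [[0.5124, -0.2104], [0.5313, -0.2924], [0.4461, -0.2259], [0.4651, -0.3076]] [ 0.4887 -0.2591  0.04  ]
yaw deg of +y vs world y 13.031357936653771
scene [[0.5155, -0.2121], [0.5342, -0.2932], [0.4492, -0.227], [0.4679, -0.3092]] [ 0.4917 -0.2603  0.04  ]
yaw deg of +y vs world y 12.910288027993811
[0.5099 0.2416 0.08  ]
[0.5357 0.1962 0.08  ]
[0.4772 0.2177 0.08  ]
[0.5015 0.175  0.08  ]
```

```bash
cat >> geo.py <<'E'
from scipy.spatial.transform import Rotation as Ro
from workcell import monitor
def row(pos,R=None):
    "row (shift,turn) in current tool axes to reach TCP pos, orientation matrix R"
    s=monitor.read_state();C=Ro.from_rotvec(s["tcp_rot"]).as_matrix();R=C if R is None else R
    return np.r_[C.T@(np.array(pos)-s["tool_pos"]),Ro.from_matrix(C.T@R).as_rotvec()].round(4)
def down(yaw): # jaw axis y at world angle yaw, x down
    y=np.array([np.cos(yaw),np.sin(yaw),0]);x=np.array([0,0,-1.]);return np.c_[x,y,np.cross(x,y)]
def st():
    s=monitor.read_state();print("t",s["time"],"pos",s["tool_pos"].round(4),"F",s["wrist_force"].round(2),"w",round(s["width"],3),"q",s["q"].round(3))
    print(Ro.from_rotvec(s["tcp_rot"]).as_matrix().round(3).tolist())
E
python3 - <<'E'
from geo import *
import workcell
st();print([a for a in dir(workcell.bot) if a[0]!='_'])
C=Ro.from_rotvec(monitor.read_state()["tcp_rot"]).as_matrix()
yaw=np.arctan2(C[1,1],C[0,1]);print(yaw)
for w in (yaw-.92,yaw-.92+np.pi/2):print(w,row([.5075,.2075,.23],down(w)))
E
```

```text
t 0.1 pos [0.1503 0.6574 0.2301] F [ 1.35 -0.32  0.34] w 1.0 q [ 1.309  0.265  1.605 -0.     1.274 -0.037]
[[-0.001, 0.223, 0.975], [-0.002, 0.975, -0.223], [-1.0, -0.002, -0.0]]
['MotionError', 'pinch_z']
1.3459668939699845
0.42596689396998444 [ 8.000e-04 -3.589e-01  4.485e-01  9.200e-01  9.000e-04  2.000e-03]
1.996763220764881 [ 0.0008 -0.3589  0.4485 -0.6508 -0.0007  0.002 ]
```

Call:
jog_arm(
  rows=[
    [0.001, -0.359, 0.4485, 0.92, 0, 0.002, 100],
    [0.001, -0.359, 0.4485, 0.92, 0, 0.002, 100],
    [0.001, -0.359, 0.4485, 0.92, 0, 0.002, 100],
    [0.001, -0.359, 0.4485, 0.92, 0, 0.002, 100],
    [0.001, -0.359, 0.4485, 0.92, 0, 0.002, 100],
    [0.001, -0.359, 0.4485, 0.92, 0, 0.002, 100],
    [0.001, -0.359, 0.4485, 0.92, 0, 0.002, 100],
    [0.001, -0.359, 0.4485, 0.92, 0, 0.002, 100],
    [0.001, -0.359, 0.4485, 0.92, 0, 0.002, 100],
    [0.001, -0.359, 0.4485, 0.92, 0, 0.002, 100],
    [0.001, -0.359, 0.4485, 0.92, 0, 0.002, 100],
    [0.001, -0.359, 0.4485, 0.92, 0, 0.002, 100],
    [0.001, -0.359, 0.4485, 0.92, 0, 0.002, 100],
    [0.001, -0.359, 0.4485, 0.92, 0, 0.002, 100],
    [0.001, -0.359, 0.4485, 0.92, 0, 0.002, 100],
    [0.001, -0.359, 0.4485, 0.92, 0, 0.002, 100],
    [0.001, -0.359, 0.4485, 0.92, 0, 0.002, 100],
    [0.001, -0.359, 0.4485, 0.92, 0, 0.002, 100],
  ],
)

```text
time: 1.9
tool_pos: [0.507, 0.2082, 0.2298]
tcp_rot: [0.889, 1.381, -0.889]
wrist_force: [-0.6, -0.0, 0.2]
width: 1.001
```

Run:
```python
from geo import *
import cv2
st();print(row([.5075,.2075,.091],down(.426)))
a=imaging.read_camera("top");b=imaging.read_camera("scene")
c=lambda im,x,y:cv2.resize(im[y:y+100,x:x+80],None,fx=5,fy=5,interpolation=cv2.INTER_CUBIC)
cv2.imwrite("pics/c2.png",np.hstack([c(a,215,130),c(b,255,100)]))
```

```text
t 1.9 pos [0.507  0.2082 0.2298] F [-0.56 -0.02  0.22] w 1.001 q [ 3.450e-01  2.500e-02  1.879e+00 -1.000e-03  1.238e+00 -8.300e-02]
[[0.001, 0.91, 0.414], [-0.0, 0.414, -0.91], [-1.0, 0.0, 0.001]]
[ 1.388e-01  1.000e-04  7.000e-04  1.400e-03  7.000e-04 -5.000e-04]
```

View pics/c2.png

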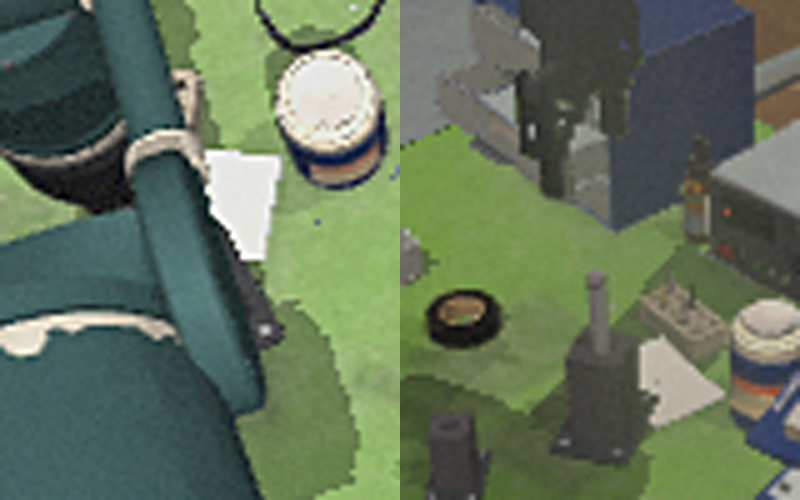

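Call:
jog_arm(
  rows=[
    [0.04, 0, 0, 0.001, 0, 0, 100],
    [0.08, 0, 0, 0.001, 0, 0, 100],
    [0.1, 0, 0, 0.001, 0, 0, 100],
    [0.12, 0, 0, 0.001, 0, 0, 100],
    [0.138, 0, 0.0007, 0.001, 0, 0, 100],
    [0.138, 0, 0.0007, 0.001, 0, 0, 100],
    [0.138, 0, 0.0007, 0.001, 0, 0, 100],
  ],
)

```text
time: 2.7
tool_pos: [0.5075, 0.2073, 0.0919]
tcp_rot: [0.889, 1.381, -0.89]
wrist_force: [-0.7, 0.5, -0.3]
width: 1.0
```

Run:
```python
from geo import *
import cv2
st()
b=imaging.read_camera("scene")
cv2.imwrite("pics/c3.png",cv2.resize(b[120:190,250:350],None,fx=7,fy=7,interpolation=cv2.INTER_CUBIC))
print(proj("scene",[.507,.208,.15]),proj("scene",[.507,.208,.092]))
```

```text
t 2.7 pos [0.5075 0.2073 0.0919] F [-0.75  0.49 -0.32] w 1.0 q [ 3.430e-01  1.550e-01  2.009e+00 -1.000e-03  9.770e-01 -8.300e-02]
[[0.0, 0.911, 0.413], [-0.001, 0.413, -0.911], [-1.0, -0.0, 0.001]]
[292.99446022 154.28578973] [293.88866296 166.69080148]
```

View pics/c3.png

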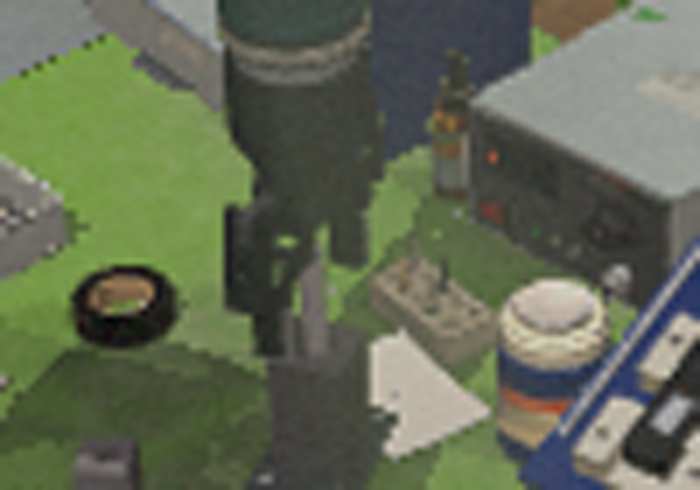

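The fingers straddle the gauge, which is at crop (315,290), with a finger on each side at about (270,320) and (350,250). Closing.

Call:
jog_arm(
  rows=[
    [0, 0, 0, 0, 0, 0, 60],
    [0, 0, 0, 0, 0, 0, 30],
    [0, 0, 0, 0, 0, 0, 0],
    [0, 0, 0, 0, 0, 0, 0],
    [0, 0, 0, 0, 0, 0, 0],
    [0, 0, 0, 0, 0, 0, 0],
    [0, 0, 0, 0, 0, 0, 0],
    [0, 0, 0, 0, 0, 0, 0],
    [0, 0, 0, 0, 0, 0, 0],
    [0, 0, 0, 0, 0, 0, 0],
    [0, 0, 0, 0, 0, 0, 0],
    [0, 0, 0, 0, 0, 0, 0],
  ],
  force=50,
)

```text
time: 3.95
tool_pos: [0.5084, 0.2076, 0.0929]
tcp_rot: [0.891, 1.379, -0.889]
wrist_force: [-0.3, 0.4, 2.4]
width: 0.15
```

Call:
jog_arm(
  rows=[
    [-0.01, 0, 0, 0, 0, 0, 0],
    [-0.02, 0, 0, 0, 0, 0, 0],
    [-0.03, 0, 0, 0, 0, 0, 0],
    [-0.04, 0, 0, 0, 0, 0, 0],
    [-0.05, 0, 0, 0, 0, 0, 0],
    [-0.06, 0, 0, 0, 0, 0, 0],
    [-0.07, 0, 0, 0, 0, 0, 0],
    [-0.08, 0, 0, 0, 0, 0, 0],
    [-0.09, 0, 0, 0, 0, 0, 0],
    [-0.1, 0, 0, 0, 0, 0, 0],
    [-0.11, 0, 0, 0, 0, 0, 0],
    [-0.12, 0, 0, 0, 0, 0, 0],
    [-0.13, 0, 0, 0, 0, 0, 0],
    [-0.14, 0, 0, 0, 0, 0, 0],
    [-0.14, 0, 0, 0, 0, 0, 0],
    [-0.14, 0, 0, 0, 0, 0, 0],
  ],
)

```text
time: 5.55
tool_pos: [0.5082, 0.2076, 0.2331]
tcp_rot: [0.891, 1.379, -0.888]
wrist_force: [-0.6, 0.2, -0.6]
width: 0.15
```

Run:
```python
from geo import *
st()
R=down(.227);c=np.array([.490,-.2597,0]);y=np.array([-.2249,.9744,0])
tip=c+y*.05
print(row([tip[0],tip[1],.232],R))
```

```text
t 5.55 pos [0.5082 0.2076 0.2331] F [-0.64  0.16 -0.62] w 0.15 q [ 3.430e-01  2.300e-02  1.874e+00 -1.000e-03  1.242e+00 -8.300e-02]
[[0.003, 0.911, 0.413], [0.0, 0.413, -0.911], [-1.0, 0.003, 0.001]]
[ 0.001  -0.1998  0.369   0.199   0.0007 -0.0026]
```

Call:
jog_arm(
  rows=[
    [0, -0.012, 0.022, 0.01, 0, 0, 0],
    [0, -0.026, 0.048, 0.03, 0, 0, 0],
    [0, -0.044, 0.081, 0.05, 0, 0, 0],
    [0, -0.062, 0.115, 0.07, 0, 0, 0],
    [0, -0.08, 0.148, 0.09, 0, 0, 0],
    [0, -0.098, 0.181, 0.11, 0, 0, 0],
    [0, -0.116, 0.214, 0.13, 0, 0, 0],
    [0, -0.134, 0.247, 0.15, 0, 0, 0],
    [0, -0.152, 0.281, 0.17, 0, 0, 0],
    [0, -0.17, 0.314, 0.18, 0, 0, 0],
    [0, -0.185, 0.342, 0.19, 0, 0, 0],
    [0.001, -0.194, 0.358, 0.199, 0, 0, 0],
    [0.001, -0.2, 0.369, 0.199, 0, -0.0026, 0],
    [0.001, -0.2, 0.369, 0.199, 0, -0.0026, 0],
    [0.001, -0.2, 0.369, 0.199, 0, -0.0026, 0],
    [0.001, -0.2, 0.369, 0.199, 0, -0.0026, 0],
  ],
)

```text
time: 7.15
tool_pos: [0.4787, -0.21, 0.2318]
tcp_rot: [1.039, 1.309, -1.039]
wrist_force: [-0.8, 0.0, -0.2]
width: 0.15
```

Run:
```python
from geo import *
import cv2
st()
b=imaging.read_camera("scene");a=imaging.read_camera("top")
s=monitor.read_state()["tool_pos"]
p=proj("scene",s);q=proj("top",s);print(p,q)
c=lambda im,x,y:cv2.resize(im[y:y+80,x:x+57],None,fx=7,fy=7,interpolation=cv2.INTER_CUBIC)
x,y=int(p[0])-28,int(p[1])-20;x2,y2=int(q[0])-20,int(q[1])-30;print(x,y,x2,y2)
cv2.imwrite("pics/c4.png",np.hstack([c(b,x,y),c(a,x2,y2)]))
```

```text
t 7.15 pos [ 0.4787 -0.21    0.2318] F [-0.79  0.02 -0.2 ] w 0.15 q [-0.461 -0.026  1.926  0.     1.242 -0.689]
[[0.0, 0.974, 0.226], [0.0, 0.226, -0.974], [-1.0, 0.0, -0.0]]
[375.24042731 194.68073335] [405.536406   183.01977164]
347 174 385 153
```

View pics/c4.png

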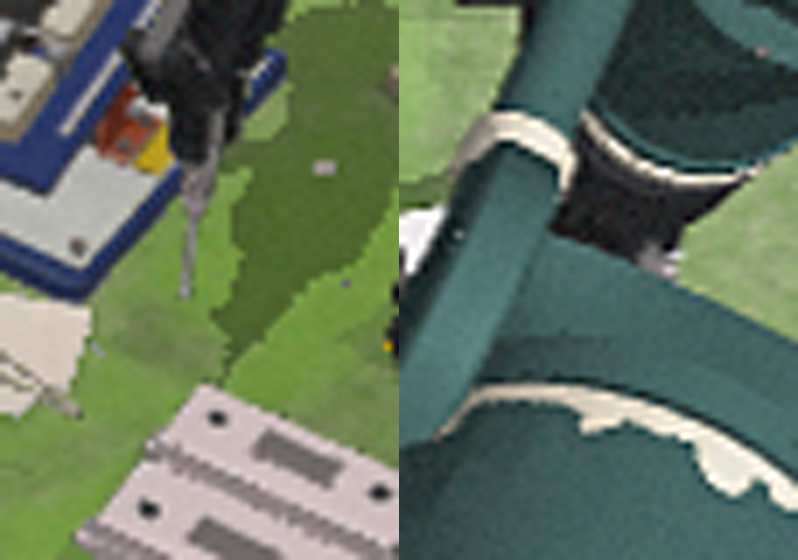

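Run:
```python
from geo import *
f=lambda x,y:np.array([(x+.5)/7-.5+347,(y+.5)/7-.5+174])
s=monitor.read_state()["tool_pos"]
for d in(.019,0,-.03,-.06,-.083,-.086,-.09):
    p=proj("scene",s+[0,0,d]);print(d,p,((p-[347,174]+.5)*7).round())
# jac at tip px/mm
t=s+[0,0,-.083]
for e in np.eye(3):print((proj("scene",t+e*.01)-proj("scene",t))/10)
```

```text
0.019 [375.840085   189.74640493] [205. 114.]
0 [375.24042731 194.68073335] [201. 148.]
-0.03 [374.32211815 202.23710928] [195. 201.]
-0.06 [373.43706485 209.51983693] [189. 252.]
-0.083 [372.77993278 214.92709753] [184. 290.]
-0.086 [372.6955442  215.62149532] [183. 295.]
-0.09 [372.58349302 216.54351685] [183. 301.]
[ 0.21342042 -0.15615949]
[-0.24589504 -0.16473484]
[ 0.02834853 -0.23326797]
```

Run:
```python
from geo import *
c=np.array([.4912,-.2600,0]);y=np.array([-.2249,.9744,0])
t=c+y*.049
print(row([t[0],t[1],.137],down(.227)))
```

```text
[ 0.095   0.0009  0.0024  0.0015  0.0004 -0.0002]
```

Call:
jog_arm(
  rows=[
    [0.02, 0.001, 0.0024, 0.001, 0, 0, 0],
    [0.04, 0.001, 0.0024, 0.001, 0, 0, 0],
    [0.06, 0.001, 0.0024, 0.001, 0, 0, 0],
    [0.08, 0.001, 0.0024, 0.001, 0, 0, 0],
    [0.09, 0.001, 0.0024, 0.001, 0, 0, 0],
    [0.095, 0.001, 0.0024, 0.001, 0, 0, 0],
    [0.095, 0.001, 0.0024, 0.001, 0, 0, 0],
    [0.095, 0.001, 0.0024, 0.001, 0, 0, 0],
  ],
)

```text
time: 8.05
tool_pos: [0.481, -0.2124, 0.138]
tcp_rot: [1.04, 1.306, -1.039]
wrist_force: [-1.0, -0.5, 0.5]
width: 0.149
```

Run:
```python
from geo import *
import cv2
st()
b=np.mean([imaging.read_camera("scene").astype(float) for _ in range(6)],0).astype(np.uint8)
cv2.imwrite("pics/c5.png",cv2.resize(b[205:265,340:420],None,fx=10,fy=10,interpolation=cv2.INTER_CUBIC))
s=monitor.read_state()["tool_pos"]
g=lambda X:((proj("scene",X)-[340,205]+.5)*10).round()
print("tip",g(s-[0,0,.086]),"ballc",g(s-[0,0,.083]))
c=np.array([.4912,-.2600,.04]);y=np.array([-.2249,.9744,0]);x=np.array([.9744,.2249,0])
for a in(.06,.049,0,-.06):print(a,[g(c+y*a+x*d).tolist() for d in(-.007,0,.007)])
```

```text
t 8.05 pos [ 0.481  -0.2124  0.138 ] F [-0.99 -0.48  0.49] w 0.149 q [-0.463  0.06   2.02  -0.     1.06  -0.691]
[[0.002, 0.974, 0.226], [-0.001, 0.226, -0.974], [-1.0, 0.001, 0.001]]
tip [316. 319.] ballc [317. 312.]
0.06 [[272.0, 342.0], [282.0, 329.0], [293.0, 316.0]]
0.049 [[302.0, 356.0], [312.0, 343.0], [322.0, 330.0]]
0 [[437.0, 420.0], [447.0, 406.0], [457.0, 392.0]]
-0.06 [[610.0, 501.0], [619.0, 487.0], [628.0, 472.0]]
```

View pics/c5.png

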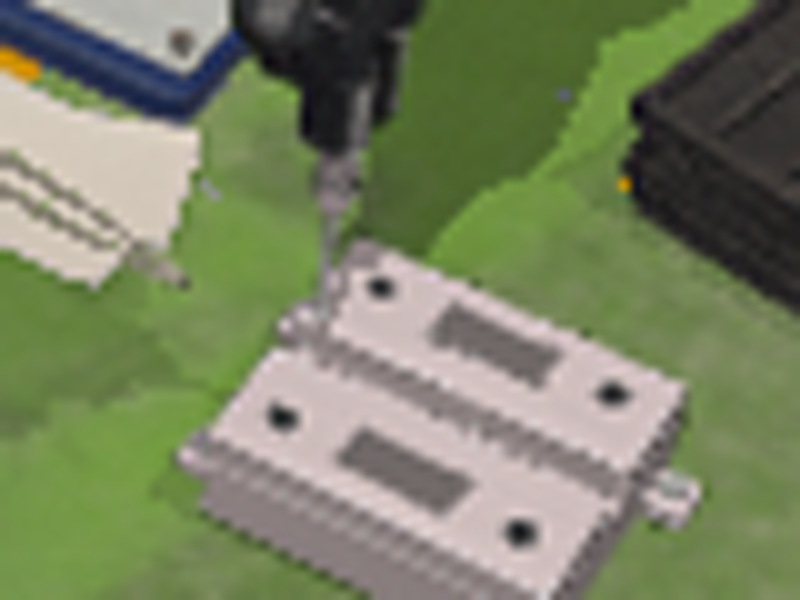

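Call:
jog_arm(
  rows=[
    [0.004, -0.0007, 0, 0, 0, 0, 0],
    [0.008, -0.0007, 0, 0, 0, 0, 0],
    [0.011, -0.0007, 0, 0, 0, 0, 0],
    [0.014, -0.0007, 0, 0, 0, 0, 0],
    [0.014, -0.0007, 0, 0, 0, 0, 0],
    [0.014, -0.0007, 0, 0, 0, 0, 0],
  ],
)

```text
time: 8.95
tool_pos: [0.4798, -0.2125, 0.1233]
tcp_rot: [1.04, 1.307, -1.04]
wrist_force: [0.1, -0.1, -0.3]
width: 0.15
```

Call:
jog_arm(
  rows=[
    [0.002, 0, 0, 0, 0, 0, 0],
    [0.004, 0, 0, 0, 0, 0, 0],
    [0.0055, 0, 0, 0, 0, 0, 0],
    [0.0055, 0, 0, 0, 0, 0, 0],
    [0.0055, 0, 0, 0, 0, 0, 0],
  ],
)

```text
time: 9.45
tool_pos: [0.4798, -0.2125, 0.1178]
tcp_rot: [1.04, 1.307, -1.04]
wrist_force: [-0.0, -0.2, -0.9]
width: 0.149
```

Run:
```python
from geo import *
import cv2
st()
b=np.mean([imaging.read_camera("scene").astype(float) for _ in range(4)],0).astype(np.uint8)
cv2.imwrite("pics/c6.png",cv2.resize(b[210:260,345:400],None,fx=12,fy=12,interpolation=cv2.INTER_CUBIC))
s=monitor.read_state()["tool_pos"]
g=lambda X:((proj("scene",X)-[345,210]+.5)*12).round()
print("tip",g(s-[0,0,.087]),"at z .04",g([s[0],s[1],.04]))
c=np.array([.4912,-.2600,.04]);y=np.array([-.2249,.9744,0])
for a in(-.049,-.052):
    t=c+y*a;print(row([t[0]-.0007,t[1],s[2]],down(.227)))
x=np.array([.9744,.2249,0]);d=s-c;print("y",d@y,"x",d@x)
```

```text
t 9.45 pos [ 0.4798 -0.2125  0.1178] F [-0.02 -0.21 -0.9 ] w 0.149 q [-0.464  0.081  2.038 -0.     1.021 -0.692]
[[0.001, 0.974, 0.225], [-0.001, 0.225, -0.974], [-1.0, 0.001, 0.001]]
tip [312. 375.] at z .04 [315. 353.]
[ 0.0001 -0.0004  0.0976  0.0004  0.001  -0.0009]
[ 1.000e-04 -4.000e-04  1.006e-01  4.000e-04  1.000e-03 -9.000e-04]
y 0.0487363502567973 x -0.0002917076014017114
```

View pics/c6.png

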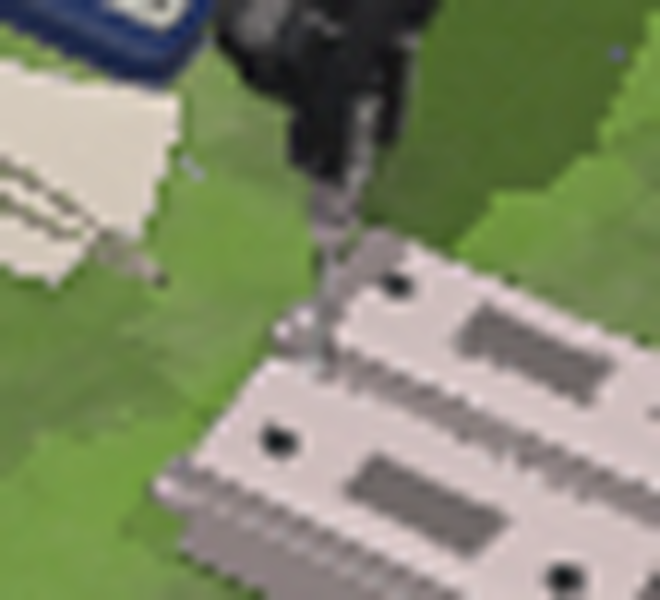

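The ball is at crop (320,370), down in the left end of the gap, with no contact force. Dragging at 2.5 cm/s.

Call:
jog_arm(
  rows=[
    [0, 0, 0.0025, 0, 0, 0, 0],
    [0, 0, 0.005, 0, 0, 0, 0],
    [0, 0, 0.0075, 0, 0, 0, 0],
    [0, 0, 0.01, 0, 0, 0, 0],
    [0, 0, 0.0125, 0, 0, 0, 0],
    [0, 0, 0.015, 0, 0, 0, 0],
    [0, 0, 0.0175, 0, 0, 0, 0],
    [0, 0, 0.02, 0, 0, 0, 0],
    [0, 0, 0.0225, 0, 0, 0, 0],
    [0, 0, 0.025, 0, 0, 0, 0],
    [0, 0, 0.0275, 0, 0, 0, 0],
    [0, -0.0001, 0.03, 0, 0, 0, 0],
    [0, -0.0002, 0.0325, 0, 0, 0, 0],
    [0, -0.0002, 0.035, 0, 0, 0, 0],
    [0, -0.0002, 0.0375, 0, 0, 0, 0],
    [0, -0.0002, 0.04, 0, 0, 0, 0],
    [0, -0.0002, 0.0425, 0, 0, 0, 0],
    [0, -0.0002, 0.045, 0, 0, 0, 0],
    [0, -0.0002, 0.0475, 0, 0, 0, 0],
    [0, -0.0002, 0.05, 0, 0, 0, 0],
  ],
)

```text
time: 11.65
tool_pos: [0.4911, -0.2615, 0.118]
tcp_rot: [1.04, 1.307, -1.04]
wrist_force: [0.2, -1.0, -0.6]
width: 0.154
```

Run:
```python
from geo import *
import cv2
st()
s=monitor.read_state()["tool_pos"]
c=np.array([.4912,-.2600,.04]);y=np.array([-.2249,.9744,0]);x=np.array([.9744,.2249,0]);d=s-c;print("y",d@y,"x",d@x)
b=np.mean([imaging.read_camera("scene").astype(float) for _ in range(4)],0).astype(np.uint8)
cv2.imwrite("pics/c7.png",cv2.resize(b[215:265,355:410],None,fx=12,fy=12,interpolation=cv2.INTER_CUBIC))
t=c+y*-.051;print(row([t[0]-.0005,t[1],.118],down(.227)))
```

```text
t 11.65 pos [ 0.4911 -0.2615  0.118 ] F [ 0.23 -0.95 -0.56] w 0.154 q [-0.534  0.139  1.974 -0.     1.028 -0.761]
[[0.001, 0.974, 0.225], [-0.001, 0.225, -0.974], [-1.0, 0.001, 0.001]]
y -0.001445644479847072 x -0.0004778966365621821
[ 0.     -0.      0.0496  0.0002  0.0008 -0.0008]
```

View pics/c7.png

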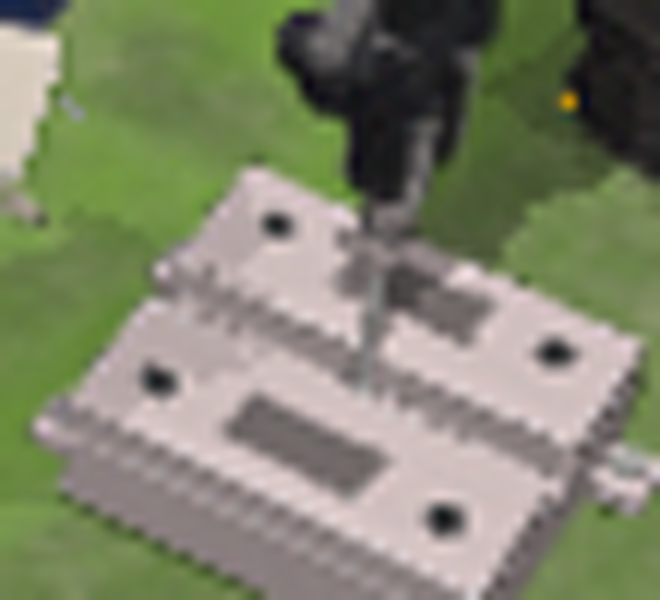

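The ball is at crop (367,385), in the gap near its middle. Continuing.

Call:
jog_arm(
  rows=[
    [0, 0, 0.0025, 0, 0, 0, 0],
    [0, 0, 0.005, 0, 0, 0, 0],
    [0, 0, 0.0075, 0, 0, 0, 0],
    [0, 0, 0.01, 0, 0, 0, 0],
    [0, 0, 0.0125, 0, 0, 0, 0],
    [0, 0, 0.015, 0, 0, 0, 0],
    [0, 0, 0.0175, 0, 0, 0, 0],
    [0, 0, 0.02, 0, 0, 0, 0],
    [0, 0, 0.0225, 0, 0, 0, 0],
    [0, 0, 0.025, 0, 0, 0, 0],
    [0, 0, 0.0275, 0, 0, 0, 0],
    [0, 0, 0.03, 0, 0, 0, 0],
    [0, 0, 0.0325, 0, 0, 0, 0],
    [0, 0, 0.035, 0, 0, 0, 0],
    [0, 0, 0.0375, 0, 0, 0, 0],
    [0, 0, 0.04, 0, 0, 0, 0],
    [0, 0, 0.0425, 0, 0, 0, 0],
    [0, 0, 0.045, 0, 0, 0, 0],
    [0, 0, 0.0475, 0, 0, 0, 0],
    [0, 0, 0.049, 0, 0, 0, 0],
  ],
)

```text
time: 13.85
tool_pos: [0.5021, -0.3094, 0.1181]
tcp_rot: [1.04, 1.307, -1.04]
wrist_force: [-0.0, -0.6, -0.5]
width: 0.151
```

Call:
jog_arm(
  rows=[
    [0, 0, 0, 0, 0, 0, 0],
    [0, 0, 0, 0, 0, 0, 0],
    [0, 0, 0, 0, 0, 0, 0],
  ],
)

```text
time: 14.15
tool_pos: [0.5021, -0.3093, 0.118]
tcp_rot: [1.04, 1.307, -1.04]
wrist_force: [-1.0, 0.5, -0.1]
width: 0.151
```

Run:
```python
from geo import *
import cv2
st()
s=monitor.read_state()["tool_pos"]
c=np.array([.4912,-.2600,.04]);y=np.array([-.2249,.9744,0]);x=np.array([.9744,.2249,0]);d=s-c;print("y",d@y,"x",d@x)
b=np.mean([imaging.read_camera("scene").astype(float) for _ in range(4)],0).astype(np.uint8)
cv2.imwrite("pics/c8.png",cv2.resize(b[220:270,360:420],None,fx=12,fy=12,interpolation=cv2.INTER_CUBIC))
```

```text
t 14.15 pos [ 0.5021 -0.3093  0.118 ] F [-1.03  0.47 -0.08] w 0.151 q [-0.594  0.199  1.903  0.     1.039 -0.822]
[[0.001, 0.974, 0.225], [-0.001, 0.225, -0.974], [-1.0, 0.001, 0.001]]
y -0.05045265540972352 x -0.0004561777317836723
```

View pics/c8.png

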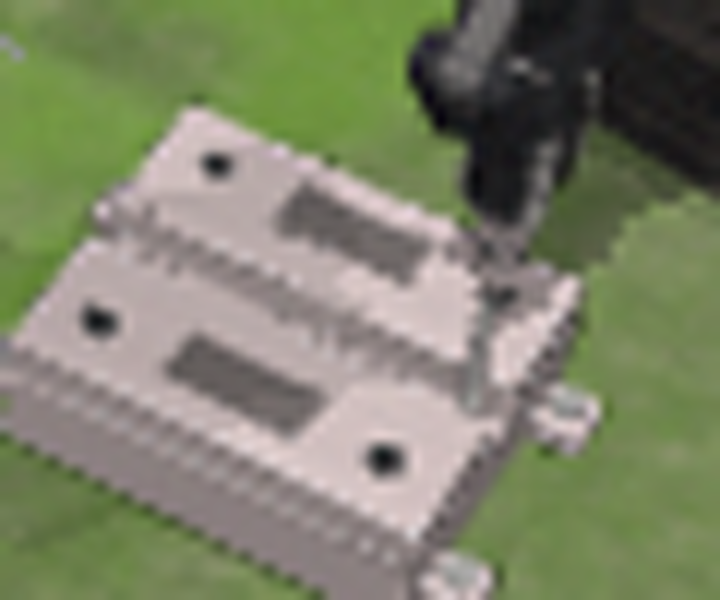

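Call:
jog_arm(
  rows=[
    [-0.003, 0, 0, 0, 0, 0, 0],
    [-0.007, 0, 0, 0, 0, 0, 0],
    [-0.012, 0, 0, 0, 0, 0, 0],
    [-0.02, 0, 0, 0, 0, 0, 0],
    [-0.03, 0, 0, 0, 0, 0, 0],
    [-0.04, 0, 0, 0, 0, 0, 0],
    [-0.05, 0, 0, 0, 0, 0, 0],
    [-0.06, 0, 0, 0, 0, 0, 0],
    [-0.07, 0, 0, 0, 0, 0, 0],
    [-0.08, 0, 0, 0, 0, 0, 0],
    [-0.09, 0, 0, 0, 0, 0, 0],
    [-0.1, 0, 0, 0, 0, 0, 0],
    [-0.11, 0, 0, 0, 0, 0, 0],
    [-0.12, 0, 0, 0, 0, 0, 0],
    [-0.12, 0, 0, 0, 0, 0, 0],
  ],
)

```text
time: 15.85
tool_pos: [0.503, -0.3098, 0.2403]
tcp_rot: [1.04, 1.303, -1.039]
wrist_force: [0.7, 0.4, -0.7]
width: 0.15
```

Run:
```python
from geo import *
st()
s=monitor.read_state();th=s["q"][0];C=Ro.from_rotvec(s["tcp_rot"]).as_matrix()
for k in(.25,.5,.75,1):
    R=Ro.from_rotvec(np.pi/4*k*np.array([np.sin(th),-np.cos(th),0])).as_matrix()@C
    p0=s["tool_pos"];p1=np.array([.54*np.cos(th),.54*np.sin(th),.30]);print(k,row(p0+k*(p1-p0),R),R[:,0])
```

```text
t 15.85 pos [ 0.503  -0.3098  0.2403] F [ 0.65  0.36 -0.7 ] w 0.15 q [-0.594  0.097  1.783  0.     1.257 -0.822]
[[0.004, 0.974, 0.225], [-0.003, 0.225, -0.974], [-1.0, 0.003, 0.003]]
0.25 [-0.015  -0.0131 -0.0049 -0.     -0.1438  0.1337] [ 0.16544734 -0.11178829 -0.97986252]
0.5 [-0.03   -0.0261 -0.0098 -0.     -0.2875  0.2675] [ 0.32065275 -0.21667846 -0.9220804 ]
0.75 [-0.0449 -0.0392 -0.0147 -0.     -0.4313  0.4012] [ 0.46353607 -0.31324117 -0.82886325]
1 [-0.0599 -0.0522 -0.0196 -0.     -0.5751  0.5349] [ 0.58860639 -0.39776558 -0.70379334]
```

Call:
jog_arm(
  rows=[
    [-0.003, -0.003, -0.001, 0, -0.029, 0.027, 0],
    [-0.006, -0.005, -0.002, 0, -0.058, 0.054, 0],
    [-0.01, -0.009, -0.003, 0, -0.096, 0.09, 0],
    [-0.015, -0.013, -0.005, 0, -0.144, 0.134, 0],
    [-0.02, -0.017, -0.0065, 0, -0.192, 0.178, 0],
    [-0.025, -0.022, -0.008, 0, -0.24, 0.223, 0],
    [-0.03, -0.026, -0.01, 0, -0.288, 0.268, 0],
    [-0.035, -0.031, -0.0115, 0, -0.336, 0.313, 0],
    [-0.04, -0.035, -0.013, 0, -0.384, 0.357, 0],
    [-0.045, -0.039, -0.015, 0, -0.431, 0.401, 0],
    [-0.05, -0.044, -0.016, 0, -0.48, 0.446, 0],
    [-0.055, -0.048, -0.018, 0, -0.528, 0.491, 0],
    [-0.06, -0.052, -0.0195, 0, -0.575, 0.535, 0],
    [-0.06, -0.052, -0.0195, 0, -0.575, 0.535, 0],
    [-0.06, -0.052, -0.0195, 0, -0.575, 0.535, 0],
    [-0.06, -0.052, -0.0195, 0, -0.575, 0.535, 0],
    [-0.06, -0.052, -0.0195, 0, -0.575, 0.535, 0],
    [-0.06, -0.052, -0.0195, 0, -0.575, 0.535, 0],
  ],
)

```text
time: 17.65
tool_pos: [0.4482, -0.3026, 0.3003]
tcp_rot: [0.923, 0.518, -0.831]
wrist_force: [-0.3, -0.6, 0.4]
width: 0.151
```

Run:
```python
from geo import *
import cv2
st()
s=monitor.read_state();C=Ro.from_rotvec(s["tcp_rot"]).as_matrix();print("tip",s["tool_pos"]+.087*C[:,0],"tilt",np.degrees(np.arccos(-C[2,0])),abs(s["joint_vel"]).max())
tip=s["tool_pos"]+.087*C[:,0];p=proj("scene",tip).astype(int);print(((p-[p[0]-70,p[1]-60])*5))
b=imaging.read_camera("scene");cv2.imwrite("pics/c9.png",cv2.resize(b[p[1]-60:p[1]+60,p[0]-70:p[0]+70],None,fx=5,fy=5,interpolation=cv2.INTER_CUBIC))
```

```text
t 17.65 pos [ 0.4482 -0.3026  0.3003] F [-0.29 -0.64  0.45] w 0.151 q [-0.679 -0.516  2.356  0.122  0.517 -0.988]
[[0.588, 0.807, 0.046], [-0.397, 0.338, -0.853], [-0.704, 0.484, 0.52]]
tip [ 0.49936971 -0.3372055   0.23905121] tilt 45.24201477687138 0.00639497502868715
[350 300]
```

View pics/c9.png

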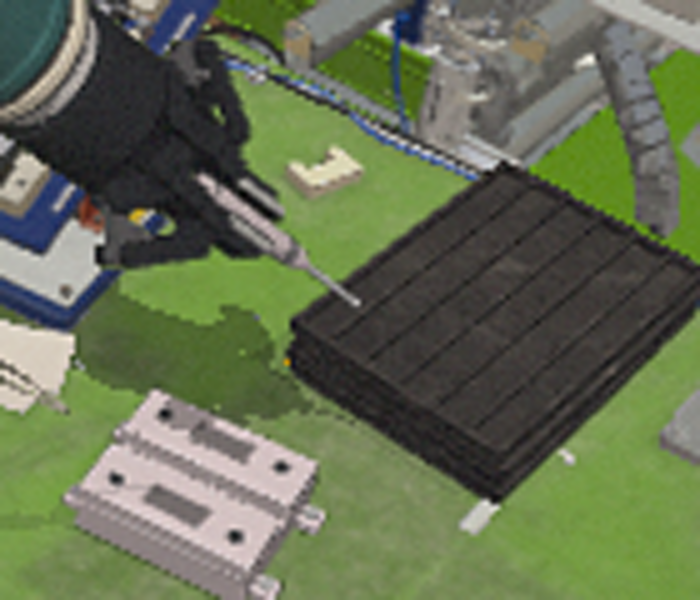

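The gauge is held at a slant. Its ball is at crop (357,303), close to the predicted (350,300), and is high and clear of everything. Handing in.

```bash
python3 -c "
from workcell import finish_job
print(finish_job())"
```

```text
the job is handed in; nothing more can be done
None
```

The gauge was drawn out of the larger stand and its ball guided along the seam gap, then lifted out and left held at a slant. The job was handed in at about 17.7 s of the 51 s; no verdict came back.

- **Along the gap:** I moved from about 49 mm left of the middle to about 50 mm right of it, at about 2.5 cm/s. The ball was about 8–10 mm deep, reckoned from the tool height. Pictures at the left end, middle and right end all show the ball in the gap. The wrist force readings I took stayed around 1 N.
- **Final pose:** tool tilt is 45.2°, the ball is at about 0.239 m by calculation, and the arm is at rest. The last picture shows the gauge still gripped (opening 0.151), well clear of housing and stand.
- **Disagreements:**
  - The two cameras differed by about 3 mm on the housing's position. I weighted the scene camera, which agreed with where the arm saw the ball.
  - The gripper opening briefly read 0.154 mid-gap instead of 0.150, then came back. I took this as a light touch or slight skew.
- **Not checked:** I made no separate check that the bystanders stayed put. The path was planned well above them.

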